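# Four clicks coarser on the coffee grinder

## Robot

A 6-joint arm with a two-finger parallel gripper is mounted at the origin on the work surface. World frame = base frame: x ahead of the robot, y to its left, z up, the work surface at z = 0. Lengths are in m, angles in rad, forces in N, time in s.
With the tool pointing down it reaches from about 0.375 to 0.925 m from the base axis. Payload 5.7 kg.
Tool frame: the origin (TCP) lies midway between the tips of the shut fingers; the grasp point (between the pads) lies 19 mm behind it (manip.pinch_z is the distance from the TCP to the grasp point, in m); z points along the fingers, y is the line along which they close (so a half turn about z gives the same grasp; the last joint's range is limited). The gripper opens to 88 mm and grips with 3 to 60 N. Pads are 20 mm wide; open, the fingers measure 115 mm over their backs; the gripper's body (75 mm by 178 mm) begins 61 mm behind the grasp point.
Start: joints at [1.227, 0.359, 1.51, -0, 1.272, -0.115], TCP at [0.136, 0.584, 0.223] pointing down, gripper open.
Joint ranges: [-2.97, 2.97], [-1.01, 2.36], [0.21, 2.38], [-0.96, 4.11], [0.2, 2.71], [-2.98, 2.98]. Speed limits (rad/s): [2.39, 2.39, 3.14, 3.14, 3.14, 3.14].

## Interface

Orientations are given as [roll, pitch, yaw] about the fixed x, y, z axes, in that order (R = Rz(yaw) Ry(pitch) Rx(roll)).
In Python, from cell import manip, imaging gives the robot as it stands.
- The arm moves only by the tool carry_out, never from a script. Its argument "deltas" is a list of rows, each a list of 3 entries, a list of its own where there are three numbers: the shift along the world's x, y, z as a fraction of full scale, then the turn, a rotation vector about the world's x, y, z as a fraction of full scale, then the gripper's target within -1 to 1 (shut at 1, half-way at 0, fully open at -1). In form: [[[dx, dy, dz], [ax, ay, az], gripper], ...]. A call has 1 to 8 rows; each row shifts and turns the commanded pose from where the row before left it; what a row does not reach is not made up. Full scale, the value 1, is 40 mm for a shift and 5 degrees for a turn. A row lasts 1/10 s, in which the tool goes at most 50 mm and 8.59 degrees, less where a joint would pass 70% of its speed; a pose out of reach is approached as far as the arm can. A call with a number of a shift or a turn outside -1 to 1 is refused whole. A call with a gripper value outside its range is refused whole. The fingers move at their own pace and stop on an object; "squeeze" is the grip in N (left out, the last holds). Time passes only in rows, so rows that do not move let the fingers close. It gives the time, the measured TCP pose, the force, the opening and the grip force at its end, in the units of the state.
- manip.read_state(): the state, without advancing time (a new reading comes with each control period).
- imaging.read_camera(name): name is "side" or "top"; returns a dict with "frame" (480x640x3 uint8, red, green, blue), "camera_matrix" (3x3 intrinsics, pixels), "xyz" and "rotation" of the camera in the world. Camera axes: x right, y up, looking along -z (the intrinsics and any distortion apply to the point x, -y, -z); pixel columns grow to the right and rows downward; lengths in m; the calibration is good to about 2 mm. A picture is of the moment at which its call begins. There is no depth.
- manip.finish_job(): hands the job in; it is judged then, once.
The state is a dict: "clock": time; "joints": joint angles; "qvel": joint speeds; "joint_torque": joint torques, N m; "ee_pos": TCP position; "ee_rot": TCP orientation; "force": force on the tool from outside, world axes, zero at the start; "ft_torque": the same for the moment, N m; "grip_width": opening from 0.0 (shut) to 1.0 (fully open); "grasp_force": force on a finger pad.
Only numpy, scipy, OpenCV 4.12 (cv2) and the standard library are available. Lean on these libraries where they do the work, as an engineer would, in place of code of your own. Each camera call takes 0.05 s, during which the arm holds its last target. There are 200 camera calls.

## Task

The coffee grinder is set too fine for the cafetiere: push the raised lug of its click-stop grind dial with a fingertip to turn the dial exactly four clicks coarser (anticlockwise seen from above), without running past the fourth click. Then press the start button on top of the grinder fully down with a fingertip and let it come up again. Grip and lift nothing, and leave the grinder and everything around it standing where it is.

Things in the scene. Friction and masses are not known exactly. Their poses are not given: they have to be found in the camera images.
- grinder: Coffee grinder, foot 195 x 130 mm, about 4 kg, loose on rubber feet. Origin: centre of its underside. Its -x is its front (spout side), z up. Flat deck 186 mm above the counter, 116 mm wide, from 103 mm in front of the origin to 90 mm behind it: the grind dial in front, with a fixed lidded bean cup (63 mm wide, up to 243 mm above the counter) in its middle, and the start button at the back.
- dial_axis (a point): Centre of the grind dial, on its vertical axis of rotation, at the height of the dial ring's flat top (204 mm above the counter), 45 mm in front of the grinder's origin. The aluminium dial ring is 100 mm across and 14 mm thick; its top is free outward of the bean cup (radius at most 31.5 mm, never turns). Axes as the grinder's.
- dial_lug (a point): Point in the dial's finger lug, 56 mm from the dial's axis, in the lug's middle plane, half-way up. The lug is an upright radial fin on the dial ring: 10 mm thick, from 38 to 68 mm from the axis, 204 to 230 mm above the counter. Turns with the dial; pushed from its clockwise side it goes coarser. At dial value q it points 70 degrees + q from the grinder's +x towards its +y.
- grind_dial (a joint): Dial angle, rad; grows anticlockwise seen from above (coarser). Ten click stops, 0, 0.314, 0.628 ... 2.827 (18 degrees apart), 0 the finest; end stops just beyond. Starts at rest in one of the four finest. A sprung ball holds it: about 3 N at 56 mm from the axis to leave a stop, fading to nothing half-way to the next, where it snaps forward into the next stop by itself.
- start_top (a point): Centre of the top face of the round start button (24 mm across), 10 mm proud of the deck (196 mm above the counter), 107 mm behind the dial's axis, in a 34 mm steel bezel 3 mm high. Pressed straight down; moves with the button.
- start (a joint): Travel of the start button, m: 0 up, 0.005 fully down. Spring return; about 1.4 N to begin, 5 N fully down. Grinding starts when it is more than 4 mm down.
- dose_cup: Open stainless dosing cup, 60 mm across the rim, 70 mm tall, standing on the grinder's foot under the spout. Origin: centre of its underside. Leave alone.
- coffee_jar: Brown glass coffee jar with black lid, 84 mm across, 148 mm tall, beside the grinder. Origin: centre of its underside. Leave alone.
- canister: Stainless canister with knurled screw-top lid, 98 mm across, 157 mm tall, beside the grinder. Origin: centre of its underside. Leave alone.
- jar_gripper: Flat round green silicone jar gripper, 120 mm across, 6 mm thick, lying on the counter. Origin: centre of its underside. Leave alone.
- crate: Wooden sorting crate with three compartments, 300 x 160 x 85 mm (its contents reach 99 mm), long side along its own x. Origin: centre of its underside. Leave alone.
- mug: White mug, 82 mm across plus handle, 92 mm tall. Origin: centre of its underside. Leave alone.
- cafetiere: Glass cafetiere with steel frame and plunger, 98 mm across plus handle, 214 mm tall. Origin: centre of its underside. Leave alone.
Not all that is in view belongs to the job. What is shaped like the grinder but green is not meant.

How it is judged:
On the way, in this order (a step that is already met when the one before it is completed fails the run):
1. the dial rests four clicks from where it started (distance of dial_lug from where it was at the start of the episode between 0.0595 and 0.072 m and velocity of joint grind_dial between -0.1 and 0.1 rad/s), for 0.3 s.
2. the start button is pressed fully down (more than 4 mm) with the dial still on the fourth click (distance of dial_lug from where it was at the start of the episode between 0.0595 and 0.072 m and value of joint start above 0.004 m), for 0.1 s.
At the end, for the whole second after the job is handed in: The dial rests in the fourth click stop coarser than where it started (the lug's point 59.5 to 72 mm from its starting place; four clicks are 65.8 mm, three 50.8, five 79.2), the start button is up again (under 1 mm), the grinder stands within 8 mm of its place and every bystander within 20 mm (distance of dial_lug from where it was at the start of the episode between 0.0595 and 0.072 m and velocity of joint grind_dial between -0.05 and 0.05 rad/s and value of joint start below 0.001 m and distance of grinder from where it was at the start of the episode below 0.008 m and angle between grinder's own z axis and vertical below 0.03 rad and distance of each of dose_cup, coffee_jar, canister, jar_gripper, crate, mug, cafetiere from where it was at the start of the episode below 0.02 m); the robot touches nothing.
It fails at once if the dial runs past the fourth click (distance of dial_lug from where it was at the start of the episode above 0.0765 m).
It fails at once if the grinder is started before the dial is four clicks coarser (value of joint start above 0.004 m and not (distance of dial_lug from where it was at the start of the episode between 0.0595 and 0.072 m)).
It fails at once if the dial is gripped hard or forced (over 20 N) (contact force between the fingers and grind_dial above 20 N).
It fails at once if the grinder is lifted, tipped or pushed along the counter (distance of grinder from where it was at the start of the episode above 0.01 m or angle between grinder's own z axis and vertical above 0.06 rad).
It fails at once if something standing around is lifted or pushed away (more than 25 mm) (distance of any of dose_cup, coffee_jar, canister, jar_gripper, crate, mug, cafetiere from where it was at the start of the episode above 0.025 m).
It also fails if it takes over 48 s, if anything falls off the work surface, if the arm or the gripper's body presses on something with over 40 N, if the wrist force passes 120 N, or if a joint passes its speed limit or range.

## Working session

There is one attempt and no reset: what is moved stays moved. The work goes in short steps, Python scripts to look and compute and a tool call to move; the robot and the scene stay as the last step left them, time stands still between calls to the robot, and variables do not carry over. Pictures are saved under pics/ and viewed, at most 10 in all, crops included, and the job is handed in when it is done.

Besides the shell and the picture viewer there is one more tool, called as name(argument=value, ...), one argument or row to a line, values as JSON. carry_out: Moves the arm, as the interface text tells. Its arguments: {"type":"object","properties":{"deltas":{"type":"array"},"squeeze":{"type":"number"}},"required":["deltas"]}

```bash
mkdir -p pics; python3 - <<'E'
from cell import manip, imaging
import cv2, numpy as np
print(manip.read_state())
for n in ("top","side"):
    c=imaging.read_camera(n); cv2.imwrite(f"pics/{n}0.png",c["frame"][:,:,::-1])
    print(n,c["camera_matrix"].tolist(),c["xyz"],np.round(c["rotation"],4).tolist(),[k for k in c])
E
```

```text
{'clock': 0.0, 'joints': array([ 1.22690591e+00,  3.59523067e-01,  1.51145178e+00, -7.96482989e-06,
        1.27249880e+00, -1.15101260e-01]), 'qvel': array([-0.00082311, -0.001519  , -0.00168861,  0.00201745,  0.00139392,
        0.00053589]), 'joint_torque': array([-1.45311118e-03, -5.15374517e+01, -2.70731395e+01,  6.71369629e-02,
        3.50753381e-02, -1.21183944e-04]), 'ee_pos': array([0.13585004, 0.58369215, 0.22179149]), 'ee_rot': array([-3.13972323e+00, -2.08468327e-04,  2.91280565e+00]), 'force': array([ 0.31031331,  0.6455848 , -0.38855265]), 'ft_torque': array([ 0.03164951, -0.00960646, -0.0059156 ]), 'grasp_force': 0.0, 'grip_width': 1.0023215001400416}
top [[437.9129984100969, 0.0, 321.17836535116925], [0.0, 437.9129984100969, 234.40783915917575], [0.0, 0.0, 1.0]] [ 0.25422906 -0.00604477  1.35262699] [0.168, -0.0081, -1.5486] ['frame', 'camera_matrix', 'xyz', 'rotation']
side [[442.50104112522484, 0.0, 317.41506085974027], [0.0, 442.50104112522484, 243.60825571654428], [0.0, 0.0, 1.0]] [-0.05682592 -0.61623266  1.08419819] [0.7134, -0.0052, -0.7255] ['frame', 'camera_matrix', 'xyz', 'rotation']
```

View pics/top0.png

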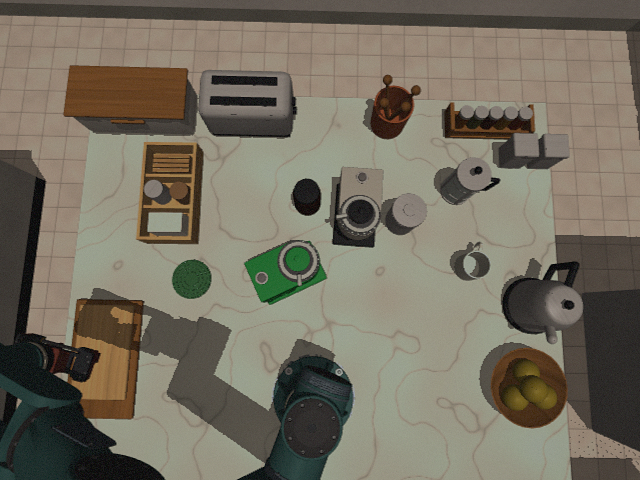

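View pics/side0.png

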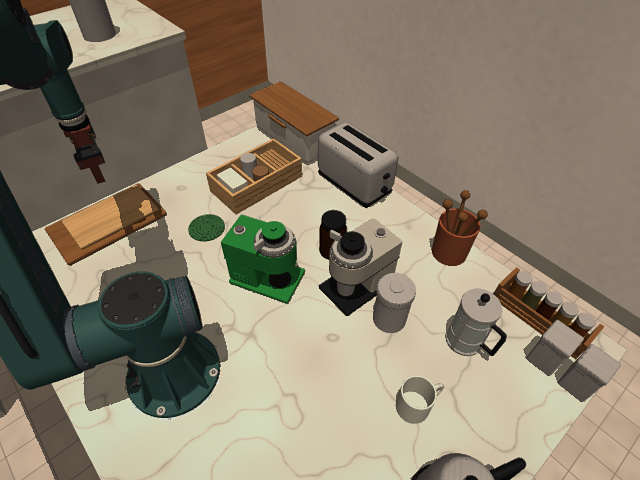

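The top view shows the grey grinder at about (360,205) with its front towards the robot. Its dial is at (358,215), with the lug apparently on the left near (342,214), and the button is at (362,177). The canister is on its right at (406,213) and the jar on its left at (306,196). I'll enlarge both views.

```bash
python3 - <<'E'
import cv2, numpy as np
t=cv2.imread("pics/top0.png")[155:255,300:433]; s=cv2.imread("pics/side0.png")[205:325,310:420]
cv2.imwrite("pics/t1.png",cv2.resize(t,None,fx=6,fy=6,interpolation=cv2.INTER_CUBIC)); cv2.imwrite("pics/s1.png",cv2.resize(s,None,fx=5,fy=5,interpolation=cv2.INTER_CUBIC))
E
```

```text
(no output)
```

View pics/t1.png

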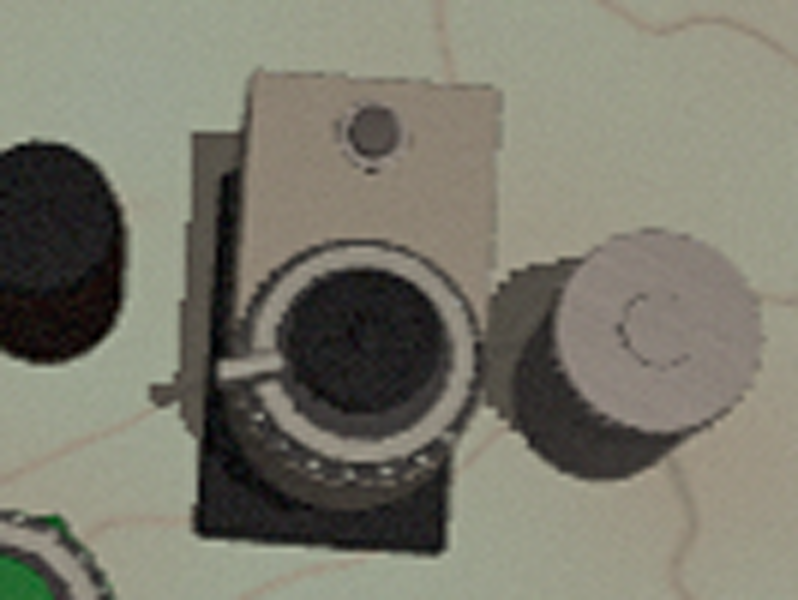

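View pics/s1.png

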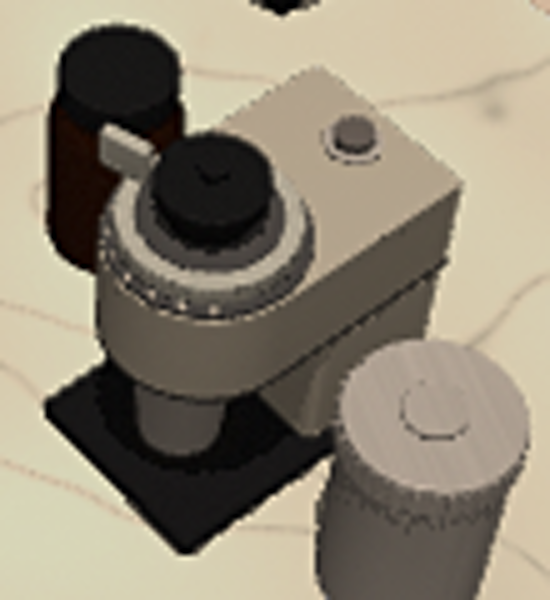

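The enlarged top view shows the button centre at crop (374,130), the ring top centred near (361,354), the lug tip at (218,370) and the lug's inner end at (283,366). In the side crop the button is at (355,134) and the lug's top face starts near (103,130).

```bash
cat > h.py <<'E'
import numpy as np
from scipy.spatial.transform import Rotation as R
C=dict(top=(437.913,321.178,234.408,[0.25422906,-0.00604477,1.35262699],[0.168,-0.0081,-1.5486]),
 side=(442.501,317.415,243.608,[-0.05682592,-0.61623266,1.08419819],[0.7134,-0.0052,-0.7255]))
def cast(n,u,v,z):
    f,cx,cy,p,r=C[n]; d=R.from_euler('xyz',r).apply([(u-cx)/f,-(v-cy)/f,-1]); p=np.array(p)
    return p+d*(z-p[2])/d[2]
def proj(n,P):
    f,cx,cy,p,r=C[n]; q=R.from_euler('xyz',r).inv().apply(np.array(P)-p); return np.array([cx+f*q[0]/-q[2],cy-f*q[1]/-q[2]])
E
python3 - <<'E'
from h import *
T=lambda x,y,z:cast('top',300+(x+.5)/6-.5,155+(y+.5)/6-.5,z)[:2].round(4)
S=lambda x,y,z:cast('side',310+(x+.5)/5-.5,205+(y+.5)/5-.5,z)[:2].round(4)
b=T(374,130,.196); print('btn',b,S(355,134,.196))
d=T(361,354,.204); print('dial',d,S(209,218,.204),np.linalg.norm(b-d))
print('cup top',T(363,340,.243),S(213,172,.243))
bl,br=T(253,72,.186),T(500,89,.186); print('deck back',bl,br,S(462,183,.186),S(317,66,.186),np.linalg.norm(bl-br))
a,e=T(218,370,.230),T(283,366,.230); print('lug',a,e,S(110,128,.23))
v=b-d; yaw=np.arctan2(v[1],v[0]); print('yaw',np.degrees(yaw),'deckyaw',np.degrees(np.arctan2(*(bl-br)[::-1]))-90)
l=a-d; print('lug ang',np.degrees(np.arctan2(l[1],l[0])-yaw),np.linalg.norm(l))
print('canister',T(658,330,.157),'jar',T(45,215,.148))
c=S(213,172,.243);
E
```

```text
btn [ 0.615  -0.1192] [ 0.615  -0.1248]
dial [ 0.5083 -0.1133] [ 0.5081 -0.1197] 0.10686299640193514
cup top [ 0.5059 -0.1104] [ 0.5061 -0.1212]
deck back [ 0.6445 -0.064 ] [ 0.6392 -0.1783] [ 0.6398 -0.1821] [ 0.6447 -0.0693] 0.11442281241081254
lug [ 0.4939 -0.0484] [ 0.4964 -0.0768] [ 0.4958 -0.0558]
yaw -3.1649596868960024 deckyaw -2.654858030225256
lug ang 105.67507078078255 0.0664783423379374
canister [ 0.5335 -0.2563] jar [0.5844 0.0315]
```

The dial axis is at about (0.508, -0.1165) and the yaw is about -3°. The lug is at about 106° in the grinder frame, which is click 2, so its world angle of 103° has to become 175°. I'm moving over the green grinder with the fingers shut.

carry_out(
  deltas=[
    [[0.2,-0.4,1],[0,0,-0.8],1],
    [[0.2,-0.4,1],[0,0,-0.8],1],
    [[0.6,-1,0],[0,0,-0.8],1],
    [[0.6,-1,0],[0,0,-0.8],1],
    [[0.6,-1,0],[0,0,-0.8],1],
    [[0.6,-1,0],[0,0,-0.8],1],
    [[0.6,-1,0],[0,0,-0.8],1],
    [[0.6,-1,0],[0,0,-0.8],1],
  ],
  squeeze=20,
)

```text
clock: 0.9
ee_pos: [0.2963, 0.3105, 0.3024]
ee_rot: [-3.141, 0.0, 2.352]
force: [0.8, 1.1, -0.2]
grip_width: 0.313
grasp_force: 0.0
```

carry_out(
  deltas=[
    [[0.6,-1,0],[0,0,-0.8],1],
    [[0.6,-1,0],[0,0,-0.8],1],
    [[0.6,-1,0],[0,0,-0.8],1],
    [[0.6,-1,0],[0,0,-0.8],1],
    [[0.6,-1,0],[0,0,-0.8],1],
    [[0.6,-1,0],[0,0,-0.8],1],
    [[0.6,-1,0],[0,0,-0.8],1],
    [[0.6,-1,0],[0,0,-0.8],1],
  ],
)

```text
clock: 1.7
ee_pos: [0.4885, -0.0095, 0.3024]
ee_rot: [-3.141, -0.0, 1.792]
force: [0.6, -0.1, -0.6]
grip_width: 0.005
grasp_force: 0.0
```

carry_out(
  deltas=[
    [[0.4,-0.6,0],[0,0,0],1],
    [[0.4,-0.6,0],[0,0,0],1],
    [[0,0,-0.75],[0,0,0],1],
    [[0,0,-0.75],[0,0,0],1],
    [[0,0,-0.5],[0,0,0],1],
    [[0,0,-0.25],[0,0,0],1],
    [[0,0,0],[0,0,0],1],
  ],
)

```text
clock: 2.4
ee_pos: [0.5189, -0.0554, 0.2112]
ee_rot: [-3.139, -0.001, 1.796]
force: [-0.6, 0.1, 1.0]
grip_width: 0.003
grasp_force: 0.0
```

```bash
python3 - <<'E'
from cell import manip, imaging
import cv2, numpy as np
s=manip.read_state(); print(s["ee_pos"],s["force"])
t=imaging.read_camera("top")["frame"][155:255,300:400,::-1]; q=imaging.read_camera("side")["frame"][205:305,310:410,::-1]
cv2.imwrite("pics/a2.png",cv2.resize(np.hstack([t,q]),None,fx=4,fy=4,interpolation=cv2.INTER_CUBIC))
E
```

```text
[ 0.51892961 -0.05540794  0.21122454] [-0.60036044  0.11437952  1.04179187]
```

View pics/a2.png

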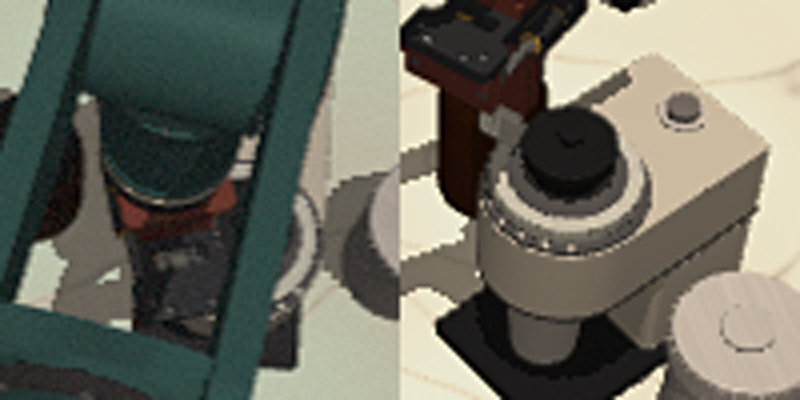

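The top view is blocked by the arm. The side view shows the lug at crop (490,120) with the finger just behind it, not yet touching. I'll creep in to find contact.

carry_out(
  deltas=[
    [[-0.04,-0.01,0],[0,0,0],1],
    [[-0.04,-0.01,0],[0,0,0],1],
    [[0,0,0],[0,0,0],1],
  ],
)

```text
clock: 2.8
ee_pos: [0.5171, -0.0565, 0.2134]
ee_rot: [3.141, 0.001, 1.796]
force: [0.1, 0.5, 0.5]
grip_width: 0.006
grasp_force: 0.0
```

carry_out(
  deltas=[
    [[-0.04,-0.01,0],[0,0,0],1],
    [[0,0,0],[0,0,0],1],
  ],
)

```text
clock: 3.0
ee_pos: [0.5151, -0.0569, 0.2128]
ee_rot: [3.142, 0.0, 1.796]
force: [-0.0, 0.0, -0.4]
grip_width: 0.008
grasp_force: 0.0
```

carry_out(
  deltas=[
    [[-0.04,-0.01,0],[0,0,0],1],
    [[0,0,0],[0,0,0],1],
  ],
)

```text
clock: 3.2
ee_pos: [0.5134, -0.0573, 0.2126]
ee_rot: [-3.141, -0.0, 1.796]
force: [-0.5, -0.1, 0.6]
grip_width: 0.003
grasp_force: 0.0
```

carry_out(
  deltas=[
    [[-0.04,-0.01,0],[0,0,0],1],
    [[0,0,0],[0,0,0],1],
  ],
)

```text
clock: 3.4
ee_pos: [0.5119, -0.0577, 0.2126]
ee_rot: [-3.141, -0.0, 1.796]
force: [-0.4, 0.2, 0.2]
grip_width: 0.002
grasp_force: 0.0
```

carry_out(
  deltas=[
    [[-0.04,-0.01,0],[0,0,0],1],
    [[0,0,0],[0,0,0],1],
  ],
)

```text
clock: 3.6
ee_pos: [0.511, -0.058, 0.2127]
ee_rot: [3.141, 0.0, 1.796]
force: [2.1, 0.9, -1.8]
grip_width: 0.007
grasp_force: 1.1
```

Contact is at about (0.511, -0.058). I'll compute the arc steps about the dial axis.

```bash
python3 - <<'E'
import numpy as np
D=np.array([.508,-.1165]); p=np.array([.511,-.058])-D
P=[]
for t in range(0,76,3):
    a=np.radians(t); P.append(np.array([np.cos(a)*p[0]-np.sin(a)*p[1],np.sin(a)*p[0]+np.cos(a)*p[1]]))
P=np.array(P); d=np.diff(P,axis=0)/.04
for i,x in enumerate(d): print(3*(i+1),x.round(3),(P[i+1]+D).round(4))
E
```

```text
3 [-0.077  0.002] [ 0.5079 -0.0579]
6 [-0.077 -0.002] [ 0.5049 -0.058 ]
9 [-0.076 -0.006] [ 0.5018 -0.0583]
12 [-0.076 -0.01 ] [ 0.4988 -0.0587]
15 [-0.075 -0.014] [ 0.4958 -0.0592]
18 [-0.075 -0.018] [ 0.4928 -0.0599]
21 [-0.073 -0.022] [ 0.4898 -0.0608]
24 [-0.072 -0.026] [ 0.4869 -0.0618]
27 [-0.071 -0.029] [ 0.4841 -0.063 ]
30 [-0.069 -0.033] [ 0.4813 -0.0643]
33 [-0.067 -0.037] [ 0.4787 -0.0658]
36 [-0.065 -0.04 ] [ 0.476  -0.0674]
39 [-0.063 -0.043] [ 0.4735 -0.0691]
42 [-0.061 -0.047] [ 0.4711 -0.071 ]
45 [-0.058 -0.05 ] [ 0.4688 -0.073 ]
48 [-0.056 -0.053] [ 0.4665 -0.0751]
51 [-0.053 -0.056] [ 0.4644 -0.0774]
54 [-0.05  -0.058] [ 0.4624 -0.0797]
57 [-0.047 -0.061] [ 0.4606 -0.0821]
60 [-0.043 -0.063] [ 0.4588 -0.0847]
63 [-0.04  -0.065] [ 0.4572 -0.0873]
66 [-0.037 -0.067] [ 0.4558 -0.09  ]
69 [-0.033 -0.069] [ 0.4545 -0.0927]
72 [-0.029 -0.071] [ 0.4533 -0.0956]
75 [-0.026 -0.072] [ 0.4523 -0.0985]
```

carry_out(
  deltas=[
    [[-0.077,0.002,0],[0,0,0.6],1],
    [[-0.077,-0.002,0],[0,0,0.6],1],
    [[-0.076,-0.006,0],[0,0,0.6],1],
    [[-0.076,-0.01,0],[0,0,0.6],1],
    [[0,0,0],[0,0,0],1],
    [[0,0,0],[0,0,0],1],
  ],
)

```text
clock: 4.2
ee_pos: [0.4981, -0.0587, 0.2126]
ee_rot: [-3.141, -0.0, 2.004]
force: [-0.2, 0.4, 0.1]
grip_width: 0.004
grasp_force: 0.0
```

```bash
cat > look.py <<'E'
import sys,cv2,numpy as np
from cell import imaging, manip
q=imaging.read_camera("side")["frame"][205:305,310:410,::-1]
cv2.imwrite(f"pics/{sys.argv[1]}.png",cv2.resize(q,None,fx=5,fy=5,interpolation=cv2.INTER_CUBIC))
from h import proj
D=np.array([.508,-.1187])
for k in range(6):
    a=np.radians(103+18*k); P=[*(D+.064*np.array([np.cos(a),np.sin(a)])),.23]; print(k,((proj("side",P)-[310,205])*5).round())
E
python3 look.py b1
```

```text
0 [106. 129.]
1 [ 89. 154.]
2 [ 84. 183.]
3 [ 91. 212.]
4 [110. 239.]
5 [139. 261.]
```

View pics/b1.png

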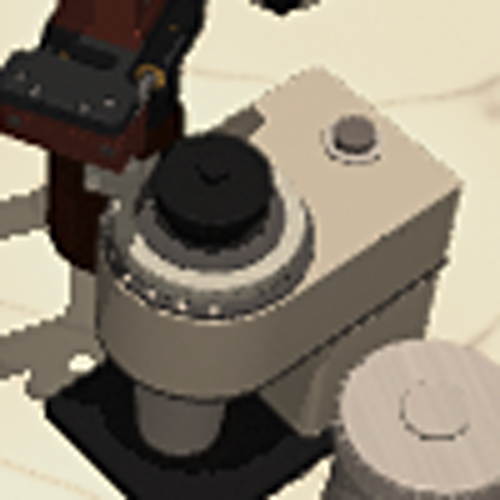

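The side view shows the lug, now in shadow, at about crop (95,175), one click on. Its force is zero, so it has snapped forward. I'll continue through click 2.

carry_out(
  deltas=[
    [[-0.075,-0.014,0],[0,0,0.6],1],
    [[-0.075,-0.018,0],[0,0,0.6],1],
    [[-0.073,-0.022,0],[0,0,0.6],1],
    [[0,0,0],[0,0,0],1],
  ],
)

```text
clock: 4.65
ee_pos: [0.4898, -0.0609, 0.2127]
ee_rot: [3.141, 0.001, 2.162]
force: [1.9, 0.1, -0.9]
grip_width: 0.009
grasp_force: 0.7
```

carry_out(
  deltas=[
    [[-0.072,-0.026,0],[0,0,0.6],1],
    [[-0.071,-0.029,0],[0,0,0.6],1],
    [[-0.069,-0.033,0],[0,0,0.6],1],
    [[0,0,0],[0,0,0],1],
  ],
)

```text
clock: 5.05
ee_pos: [0.4805, -0.0645, 0.2126]
ee_rot: [-3.141, -0.0, 2.318]
force: [-0.1, -0.1, 0.2]
grip_width: 0.004
grasp_force: 0.0
```

carry_out(
  deltas=[
    [[-0.067,-0.037,0],[0,0,0.6],1],
    [[-0.065,-0.04,0],[0,0,0.6],1],
    [[-0.063,-0.043,0],[0,0,0.6],1],
    [[0,0,0],[0,0,0],1],
  ],
)

```text
clock: 5.45
ee_pos: [0.4733, -0.0691, 0.2127]
ee_rot: [3.141, 0.0, 2.474]
force: [0.3, 1.0, -1.0]
grip_width: 0.007
grasp_force: 0.7
```

carry_out(
  deltas=[
    [[-0.061,-0.047,0],[0,0,0.6],1],
    [[-0.058,-0.05,0],[0,0,0.6],1],
    [[-0.056,-0.053,0],[0,0,0.6],1],
    [[0,0,0],[0,0,0],1],
  ],
)

```text
clock: 5.85
ee_pos: [0.4658, -0.0754, 0.2126]
ee_rot: [-3.141, -0.0, 2.631]
force: [-0.0, -1.0, 0.1]
grip_width: 0.005
grasp_force: 0.0
```

```bash
python3 look.py b2
```

```text
0 [106. 129.]
1 [ 89. 154.]
2 [ 84. 183.]
3 [ 91. 212.]
4 [110. 239.]
5 [139. 261.]
```

View pics/b2.png

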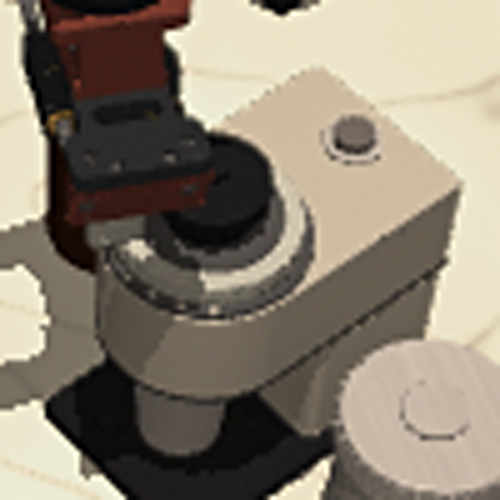

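The lug end shows at crop (95,230), matching click 3 (predicted about (91,212)). Contact forces at 21° and 39° and none at 30° and 48° agree with that. Now for the last click, in small steps.

carry_out(
  deltas=[
    [[-0.053,-0.056,0],[0,0,0.6],1],
    [[-0.05,-0.058,0],[0,0,0.6],1],
    [[-0.047,-0.061,0],[0,0,0.6],1],
    [[0,0,0],[0,0,0],1],
  ],
)

```text
clock: 6.3
ee_pos: [0.4602, -0.0821, 0.2127]
ee_rot: [3.141, 0.0, 2.788]
force: [-0.3, 0.8, -0.7]
grip_width: 0.006
grasp_force: 0.6
```

carry_out(
  deltas=[
    [[-0.043,-0.063,0],[0,0,0.6],1],
    [[-0.04,-0.065,0],[0,0,0.6],1],
    [[0,0,0],[0,0,0],1],
  ],
)

```text
clock: 6.6
ee_pos: [0.4567, -0.0874, 0.2126]
ee_rot: [-3.141, -0.0, 2.893]
force: [-0.7, -0.9, 0.4]
grip_width: 0.005
grasp_force: 0.0
```

carry_out(
  deltas=[
    [[-0.037,-0.067,0],[0,0,0.6],1],
    [[0,0,0],[0,0,0],1],
    [[0,0,0],[0,0,0],1],
  ],
)

```text
clock: 6.9
ee_pos: [0.4552, -0.0899, 0.2126]
ee_rot: [-3.141, -0.0, 2.944]
force: [0.3, -0.4, -1.0]
grip_width: 0.008
grasp_force: 0.0
```

```bash
python3 look.py b3
```

```text
0 [106. 129.]
1 [ 89. 154.]
2 [ 84. 183.]
3 [ 91. 212.]
4 [110. 239.]
5 [139. 261.]
```

View pics/b3.png

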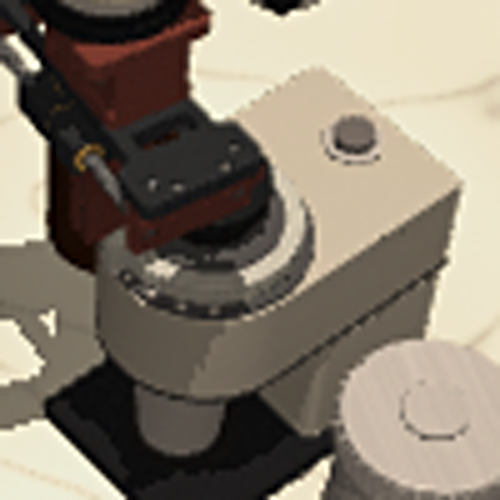

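The fingers hide the lug. Force is now zero, so I'm backing off, rising and moving over the button to check the dial.

carry_out(
  deltas=[
    [[0.05,0.25,0],[0,0,0],1],
    [[0,0,0.75],[0,0,0],1],
    [[0,0,0.75],[0,0,0],1],
    [[0,0,0.75],[0,0,0],1],
    [[1,-0.26,0],[0,0,0],1],
    [[1,-0.26,0],[0,0,0],1],
    [[1,-0.26,0],[0,0,0],1],
    [[1,-0.26,0],[0,0,0],1],
  ],
)

```text
clock: 7.75
ee_pos: [0.6189, -0.1209, 0.3026]
ee_rot: [3.141, 0.0, 2.947]
force: [0.0, 0.8, 0.4]
grip_width: 0.005
grasp_force: 0.0
```

carry_out(
  deltas=[
    [[0,0,0],[0,0,0],1],
    [[0,0,0],[0,0,0],1],
    [[0,0,0],[0,0,0],1],
  ],
)

```text
clock: 8.05
ee_pos: [0.6161, -0.1207, 0.3024]
ee_rot: [3.141, -0.002, 2.948]
force: [0.4, -0.7, 0.0]
grip_width: 0.009
grasp_force: 0.0
```

```bash
python3 look.py b4
```

```text
0 [106. 129.]
1 [ 89. 154.]
2 [ 84. 183.]
3 [ 91. 212.]
4 [110. 239.]
5 [139. 261.]
```

View pics/b4.png

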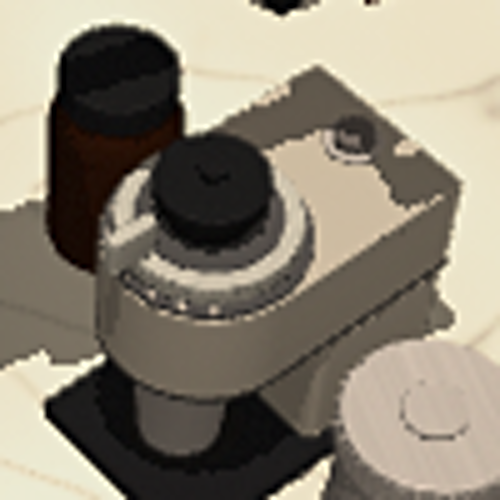

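The lug tip is at crop (112,240), matching click 4 (predicted (110,239)), and the grinder hasn't moved. Now I'll press the button.

carry_out(
  deltas=[
    [[0,0,-0.75],[0,0,0],1],
    [[0,0,-0.75],[0,0,0],1],
    [[0,0,-0.75],[0,0,0],1],
    [[0,0,-0.3],[0,0,0],1],
    [[0,0,-0.05],[0,0,0],1],
    [[0,0,0],[0,0,0],1],
  ],
)

```text
clock: 8.7
ee_pos: [0.6174, -0.1216, 0.1997]
ee_rot: [-3.141, 0.001, 2.948]
force: [0.4, -0.0, 0.1]
grip_width: 0.006
grasp_force: 0.0
```

carry_out(
  deltas=[
    [[0,0,-0.05],[0,0,0],1],
    [[0,0,-0.05],[0,0,0],1],
    [[0,0,-0.05],[0,0,0],1],
    [[0,0,0],[0,0,0],1],
    [[0,0,0],[0,0,0],1],
  ],
)

```text
clock: 9.2
ee_pos: [0.6182, -0.1219, 0.1934]
ee_rot: [-3.141, 0.002, 2.948]
force: [1.7, -0.7, 2.8]
grip_width: 0.006
grasp_force: 1.6
```

carry_out(
  deltas=[
    [[0,0,-0.05],[0,0,0],1],
    [[0,0,-0.03],[0,0,0],1],
    [[0,0,0],[0,0,0],1],
    [[0,0,0],[0,0,0],1],
  ],
)

```text
clock: 9.6
ee_pos: [0.6183, -0.1219, 0.1912]
ee_rot: [-3.141, 0.003, 2.948]
force: [0.1, 0.8, 11.6]
grip_width: 0.004
grasp_force: 6.0
```

carry_out(
  deltas=[
    [[0,0,0],[0,0,0],1],
    [[0,0,0],[0,0,0],1],
    [[0,0,0.2],[0,0,0],1],
    [[0,0,0.8],[0,0,0],1],
    [[0,0,1],[0,0,0],1],
    [[0,0,1],[0,0,0],1],
    [[0,0,0],[0,0,0],1],
    [[0,0,0],[0,0,0],1],
  ],
)

```text
clock: 10.4
ee_pos: [0.617, -0.1215, 0.3097]
ee_rot: [-3.141, 0.0, 2.948]
force: [0.4, -0.0, -0.7]
grip_width: 0.005
grasp_force: 0.0
```

```bash
python3 look.py b5; python3 -c "
from cell import manip; print(manip.read_state()['ee_pos'],manip.read_state()['force'])"
```

```text
0 [106. 129.]
1 [ 89. 154.]
2 [ 84. 183.]
3 [ 91. 212.]
4 [110. 239.]
5 [139. 261.]
[ 0.61620742 -0.12127382  0.30820294] [-0.50754274 -0.05080108 -1.37294694]
```

View pics/b5.png

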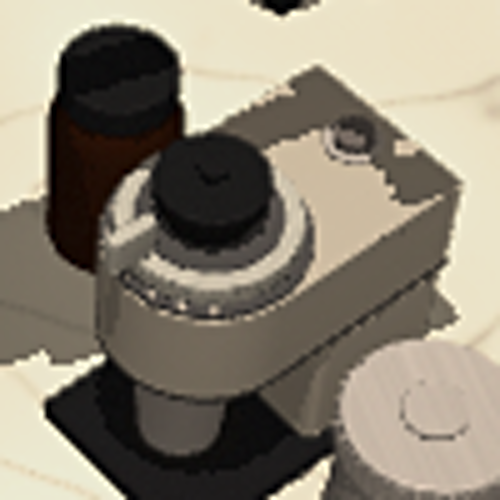

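The dial and grinder are unchanged, with the lug still at (112,240). The button at (352,136) looks slightly lower than before, so I'll compare the frames numerically.

```bash
python3 - <<'E'
import cv2
from cell import imaging
n=imaging.read_camera("side")["frame"][205:305,310:410,::-1]
cv2.imwrite("pics/b6.png",n)
g=[cv2.cvtColor(cv2.resize(cv2.imread(f"pics/{k}.png"),(100,100),interpolation=cv2.INTER_AREA),6)[20:36,62:80] for k in("b4","b5","b6")]
for x in g: print(x[:,6:11].mean(1).round().astype(int))
print(g[0]);print(g[2])
E
```

```text
[ 94  89  89  65  49  48  60  93  91  65  94 182 145 183 192 190]
[ 94  89  89  65  48  49  81 106 101  65  93 181 146 183 191 189]
[ 93  88  91  64  49  48  71  95 105  64  87 193 135 187 191 189]
[[ 90  90  90  89  90  90  89  87  85  91 119 195 224 225 218 215 211 217]
 [ 89  89  90  89  90  90  91  90  90  87  88 112 162 219 223 222 222 225]
 [ 90  89  90  89  90  91  90  91  89  89  87  86 107 175 228 232 231 229]
 [ 90  89  90  90  91  88  72  70  58  62  65  78  87 104 150 201 233 233]
 [ 89  87  86  87  85  67  50  49  47  49  50  55  71  87  92 120 202 233]
 [ 85  92  89  89  74  50  49  47  47  49  49  47  57  87  87  86 115 174]
 [106 174 152 179 140  81  95  54  50  51  49  48  54  80  89  87  85 106]
 [186 189 164 195 151  85 106 105 105  99  52  47  53  80  91  89  85  82]
 [194 187 164 188 146  53  77 106 112 106  52  47  51  77  90  89  86 104]
 [190 191 181 157 174  70  53  63  70  78  59  45  65  89  91  87 103 184]
 [190 192 184 135 167 175 141  91  84  68  85  75  86  91  91  88 106 191]
 [190 190 191 172 107 146 182 180 182 180 184 169  92  83  90  89  91 109]
 [
[... 799 characters left out ...]
 51  81  89  88  84 101]
 [194 191 157 198 151  82 110 105 111 104  46  47  51  81  90  88  85  79]
 [190 188 157 193 146  43  81 110 112 113 107  48  45  74  88  87  98 193]
 [190 191 185 149 189  51  46  59  66  82  67  41  82 198  87  86  98 199]
 [189 191 187 122 177 190 147  78  80  51  80  60  88 108  89  88 100 204]
 [190 190 191 181  85 137 187 194 195 194 196 191  87  83  89  89  88 104]
 [189 189 190 191 185 186 159 102 140 143 133 144  73  86  89  90  89  88]
 [189 190 189 190 191 191 189 185 188 188 187 191 185  81  87  88  90  90]
 [190 189 189 189 190 190 191 191 190 190 191 192 194 184  81  87  90  90]
 [189 189 190 189 189 189 189 190 189 190 189 190 191 195 186  83  89  91]]
```

The button's outline is the same as before the press; only the arm's shadow edge has shifted. So the button is up, and the arm is clear of everything. Handing in.

```bash
python3 -c "
from cell import manip; print(manip.finish_job())"
```

```text
the job is handed in; nothing more can be done
None
```

The dial is four clicks coarser and the start button was pressed fully down and came back up, both going by the camera and force readings; the job is handed in at about 10.5 s with the arm clear, but no verdict came back.

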